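Press and slide a slotted plate home under a leaf spring

ROBOT

A 6-joint arm with a two-finger parallel gripper is mounted at the origin on the work surface. World frame = base frame: x ahead of the robot, y to its left, z up, the work surface at z = 0. Lengths are in m, angles in degrees, forces in N, time in s.
With the tool pointing down it reaches from about 0.3 to 0.775 m from the base axis. Payload 14.6 kg.
Tool frame: the origin (TCP) lies at the very end of the fingers, on their centre line; the grasp point (between the pads) lies 19 mm behind it; y points along the fingers, x is the direction in which the jaws open and shut, and the axes are right-handed (so a half turn about y gives the same grasp; the last joint's range is limited). The gripper opens to 94 mm and grips with 3 to 60 N. Pads are 16 mm wide; open, the fingers measure 119 mm over their backs; the gripper's body (75 mm by 177 mm) begins 78 mm behind the grasp point.
Start: joints at [62.475, 17.183, 87.147, -0, 75.671, -3.816], TCP at [0.221, 0.504, 0.205] pointing down, gripper open.
Joint ranges: [-173.82, 173.82], [-45.26, 126.66], [13.44, 144.39], [-59.66, 239.66], [0, 175.72], [-146.38, 146.38]. Speed limits (degrees/s): [127.2, 127.2, 147.25, 180, 180, 180].

INTERFACE

Orientations are given as a 3x3 rotation matrix whose columns are the frame's x, y, z axes.
In Python, from workcell import env gives the robot as it stands.
- The arm moves only by the tool drive_tool, never from a script. Its argument "deltas" is a list of rows, each a list of 3 entries, a list of its own where there are three numbers: the shift along the tool's x, y, z in mm, then the turn, a rotation vector about the tool's x, y, z in rad, then the opening, from 0 (shut) to 1 (fully open). A call has 1 to 20 rows; each row shifts and turns the commanded pose from where the row before left it, along the tool's axes as they then stand; what a row does not reach is not made up. A row lasts 1/10 s, in which the tool goes at most 50 mm and 8.59 degrees, less where a joint would pass 70% of its speed; a pose out of reach is approached as far as the arm can. A call is refused whole if a number of a shift passes 50 or a number of a turn 0.15, either way. A call with a gripper value outside its range is refused whole. The fingers move at their own pace and stop on an object; the grip force is fixed at half the most. Time passes only in rows, so rows that do not move let the fingers close. It gives the time, the measured TCP pose, the force and the opening at its end, in the units of the state.
- env.get_obs(): the state, without advancing time (a new reading comes with each control period).
- env.snapshot(name): name is "side" or "top"; returns a dict with "pixels" (400x640x3 uint8, red, green, blue), "z_map" (400x640 float32, m along the optical axis (not along the pixel's ray), 0 where there is no reading), "camera_matrix" (3x3 intrinsics, pixels), "rvec" (rotation vector, rad) and "tvec" (3), from world to camera coordinates, as OpenCV has them. Camera axes: x right, y down, z forward; pixel columns grow to the right and rows downward; lengths in m; the calibration is good to about 2 mm. A picture is of the moment at which its call begins.
- env.sign_off(): hands the job in, once; it reports no verdict.
The state is a dict: "clock": time; "joint_positions": joint angles; "qd": joint speeds; "effort": joint torques, N m; "tool_pos": TCP position; "eef_rot": TCP orientation; "wrist_force": force on the tool from outside, world axes, zero at the start; "torque": the same for the moment, N m; "width": finger opening in m.
Only numpy, scipy, OpenCV 4.12 (cv2) and the standard library are available. Lean on these libraries where they do the work, as an engineer would, in place of code of your own. Each camera call takes 0.05 s, during which the arm holds its last target. There are 200 camera calls.

TASK

With the fingertips, press the slotted plate down hard on its sprung pad and, keeping it pressed down, slide it along the jig under the bridge and the leaf spring until it is fully home against the end stop and the pad springs up behind it. Do not pick the plate up, and leave the other things on the bench where they are.

Things in the scene. Friction and masses are not known exactly. Their poses are not given: they have to be found in the camera images.
- jig: Steel slide jig fixed to the bench: dark base 300 x 100 x 20 mm with two grey side rails (15 mm tall, 59 mm apart inside) forming a channel. Origin on the bench surface under the centre of the sprung pad, on the channel's centre line; +x along the channel in the direction to slide (pad, bridge, leaf spring, end stop), z up. Channel floor at z = 20 mm.
- bridge (a point): Middle of the underside of the bridge bar that crosses the channel at jig x = 106 to 118 mm, z = 31.5 to 49 mm. The plate passes beneath it, with 3.5 mm to spare, only while pressed down to the channel floor; on the raised pad its front edge hits the bar.
- stop (a point): Middle of the end stop's face, at jig x = 199 mm, on the channel floor; the stop is 15 mm tall. When the plate is fully home its front edge is here and its origin is at jig x = 119 mm.
- plate: Loose aluminium plate with rows of dark slots on its front half, 160 mm long (its x), 56 mm wide (y), 8 mm thick, about 0.22 kg, resting on the raised pad between the rails (underside at z = 28 mm). Origin at the centre of its underside, +x towards the front edge that goes under the bridge.
- rib (a point): Top middle of the rib across the plate, at plate x = -25 mm. Rib 8 mm thick, 44 mm wide, 10 mm tall above the plate's top. Press on the flat top close behind it (plate x = -80 to -29 mm) and push against its rear face. With the plate home the rib is still 8 mm short of the bridge.
- pad (a joint): Brass sprung pad in the channel floor, jig x = -34 to 34 mm, 46 mm wide. Value in m: 0 = raised 8 mm above the channel floor, as at the start under the plate; 0.008 = flush with the floor. Pushes up with 6 N raised, 10 N flush. Springs up again once the plate's rear edge has passed it (plate origin beyond jig x = 114 mm).
- leaf (a joint): Leaf spring, a strip 34 mm wide that hangs from the far side of the bridge and slopes down to jig x = 153 mm, its tip about 4 mm lower than the top of the pressed-down plate. Value in rad: 0 = at rest, about 0.10 with the plate beneath it. Presses on the plate with about 5 to 7 N.
- punch_box: Bystander: open wooden box 150 x 90 x 45 mm with blue foam and three steel punches (72 mm tall in all). Origin under its centre.
- bushing: Bystander: black stepped bushing, 58 mm diameter, 40 mm tall. Origin under its centre.
- lens_rod: Bystander: clear stepped rod standing upright, 20 mm diameter, 55 mm tall. Origin under its centre.
- hammer: Bystander: hammer lying on the bench, handle along its x.
Not all that is in view belongs to the job. What is meant by the plate is not blue, and is the larger of those in its own colour.

How it is judged (in metres and radians):
On the way, in this order (a step that is already met when the one before it is completed fails the run):
1. the fingers press the plate down on the pad, before the bridge (value of joint pad above 0.005 m and contact force between the fingers and plate above 4 N and x of plate in the frame of jig below 0.035 m), for 0.05 s.
2. the plate runs under the leaf spring and lifts it while the pad is still held down (value of joint leaf above 0.06 rad and value of joint pad above 0.004 m and x of plate in the frame of jig above 0.045 m), for 0.05 s.
At the end, for the whole second after the job is handed in: The plate lies flat on the channel floor under the leaf spring (leaf lifted at least 0.06 rad), within 4.5 mm of the end stop, at rest, and the pad has sprung up behind it (within 2 mm of its raised height) (x of plate in the frame of jig above 0.1145 m and height (world z) of plate between 0.017 and 0.023 m and angle between plate's own z axis and vertical below 0.05 rad and value of joint pad below 0.002 m and value of joint leaf above 0.06 rad and linear speed of plate below 0.01 m/s); the robot touches nothing.
It fails at once if the plate is lifted off (more than 10 mm above its start height) or tipped up (height (world z) of plate above 0.038 m or angle between plate's own z axis and vertical above 0.3 rad).
It fails at once if the punch box is moved by more than 15 mm (distance of punch_box from where it was at the start of the episode above 0.015 m).
It fails at once if the bushing is moved by more than 15 mm (distance of bushing from where it was at the start of the episode above 0.015 m).
It fails at once if the lens rod is moved by more than 15 mm (distance of lens_rod from where it was at the start of the episode above 0.015 m).
It fails at once if the hammer is moved by more than 15 mm (distance of hammer from where it was at the start of the episode above 0.015 m).
It also fails if it takes over 35 s, if anything falls off the work surface, if the arm or the gripper's body presses on something with over 40 N, if the wrist force passes 120 N, or if a joint passes its speed limit or range.

## Working session

There is one attempt and no reset: what is moved stays moved. The work goes in short steps, Python scripts to look and compute and a tool call to move; the robot and the scene stay as the last step left them, time stands still between calls to the robot, and variables do not carry over. Pictures are saved under pics/ and viewed, about 8 in all and at most 12, crops included, and the job is handed in when it is done.

Besides the shell and the picture viewer there is one more tool, called after "Request:" in YAML: its name, and indented under it one key for each argument. drive_tool: Moves the arm, as the interface text tells. Its arguments: {"type":"object","properties":{"deltas":{"type":"array"}},"required":["deltas"]}

```bash
mkdir -p pics; cat > h.py <<'E'
import numpy as np, cv2
from workcell import env
def shot(name,fn=None):
    s=env.snapshot(name)
    if fn: cv2.imwrite('pics/'+fn,s['pixels'][:,:,::-1])
    return s
def cloud(s):
    K=s['camera_matrix'];R,_=cv2.Rodrigues(np.array(s['rvec'],float));t=np.array(s['tvec'],float).ravel()
    z=s['z_map'];v,u=np.mgrid[:z.shape[0],:z.shape[1]]
    P=np.stack([(u-K[0,2])/K[0,0]*z,(v-K[1,2])/K[1,1]*z,z],-1)
    W=(P-t)@R; W[z==0]=np.nan
    return W
E
python3 - <<'E'
from h import *
a=shot('top','top0.png');b=shot('side','side0.png')
np.savez('s0.npz',top=cloud(a),side=cloud(b),tp=a['pixels'],sp=b['pixels'])
for s in(a,b):
    R,_=cv2.Rodrigues(np.array(s['rvec'],float));print(-R.T@np.array(s['tvec']).ravel(),s['camera_matrix'].ravel())
o=env.get_obs();print(o)
E
```

```text
[ 0.48792258 -0.06399315  1.09933096] [473.20269208   0.         316.47430625   0.         473.20269208
 208.11984533   0.           0.           1.        ]
[0.55795205 0.64411531 0.54227096] [495.38025661   0.         317.06101411   0.         495.38025661
 191.70170335   0.           0.           1.        ]
{'clock': 0.1, 'joint_positions': array([ 6.24759103e+01,  1.72142719e+01,  8.71764505e+01, -1.94341368e-03,
        7.56717530e+01, -3.81818983e+00]), 'qd': array([-0.03211917, -0.03088892, -0.10177523,  0.01033238,  0.00843511,
       -0.00905414]), 'effort': array([ 7.93696054e-04, -5.32650304e+01, -3.53283334e+01,  7.09290057e-02,
        2.34597491e-02, -3.07264281e-05]), 'tool_pos': array([0.22104215, 0.50336318, 0.20492775]), 'eef_rot': array([[ 4.02034100e-01, -4.74753659e-04, -9.15624572e-01],
       [ 9.15624046e-01, -9.82173088e-04,  4.02034379e-01],
       [-1.09016911e-03, -9.99999405e-01,  3.98287917e-05]]), 'wrist_force': array([ 0.50678958,  0.16054789, -0.95533208]), 'torque': array([-0.00088742,  0.02960433,  0.02762263]), 'width': 0.0940225250993053}
```

View pics/top0.png

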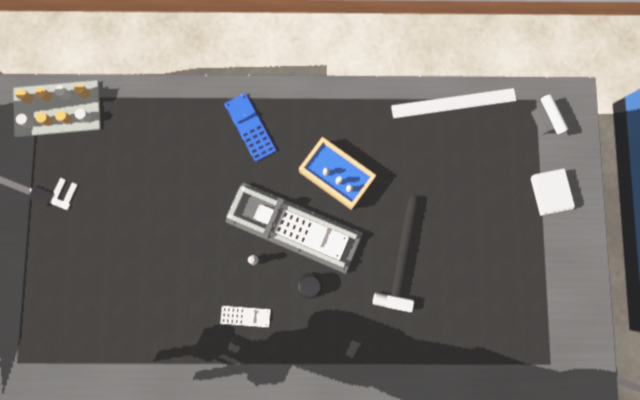

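View pics/side0.png

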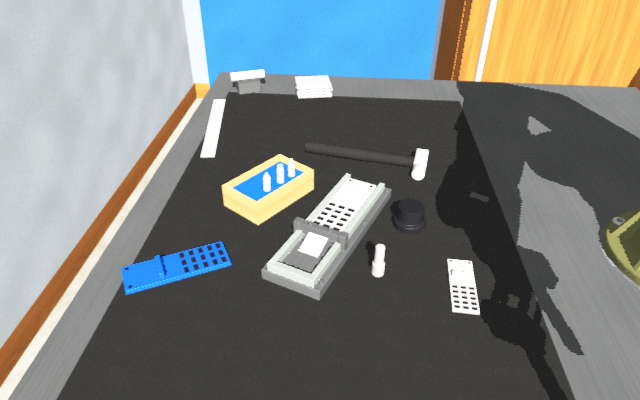

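The top view shows the jig from (232,200), the stop end, to (355,255), the pad end. The bridge is at (272,212), the white leaf at (263,213), and the slotted white plate at (280–350, 215–255) with its rib at about (327,240). The small white plate at (245,316) and the blue one are decoys. The side view agrees: bridge at (320,232), rib near (350,190). Next I'll measure from these clouds.

```bash
python3 - <<'E'
from h import *
d=np.load('s0.npz');T=d['top'];S=d['side'];tp=d['tp'].astype(int);sp=d['sp'].astype(int)
for n,W,pts in(('top',T,[(62,193),(327,240),(263,213),(272,212),(340,243),(252,259),(310,285),(337,172),(100,300),(200,200)]),('side',S,[(320,232),(313,245),(350,190),(352,186),(378,260),(410,215)])):
    for u,v in pts: print(n,(u,v),np.round(W[v,u],4))
# plate: bright, top height ~36mm
def jigmask(W,lo,hi):
    z=W[...,2];return (z>lo)&(z<hi)
for n,W,px in(('top',T,tp),('side',S,sp)):
    box=np.zeros(W.shape[:2],bool)
    if n=='top': box[180:275,222:365]=1
    else: box[170:300,258:395]=1
    z=W[...,2]
    m=box&(z>0.012)&(z<0.06)
    l,lab,st,c=cv2.connectedComponentsWithStats(m.astype(np.uint8))
    k=1+np.argmax(st[1:,4]);m=lab==k
    print(n,'jig comp',st[k])
    P=W[m][:,:2].astype(np.float32)*1000
    print(' minrect',cv2.minAreaRect(P))
    h,e=np.histogram(z[m],bins=np.arange(.012,.06,.002));print(dict(zip(np.round(e[:-1],3),h)))
E
```

```text
top (62, 193) [0.6559 0.5247 0.0026]
top (327, 240) [ 0.5463 -0.0936  0.0403]
top (263, 213) [0.6073 0.0513 0.0325]
top (272, 212) [0.609  0.0304 0.0387]
top (340, 243) [ 0.5398 -0.1229  0.0365]
top (252, 259) [0.5032 0.0708 0.0582]
top (310, 285) [ 0.4467 -0.0561  0.0389]
top (337, 172) [ 0.702  -0.1166  0.0356]
top (100, 300) [0.41   0.4226 0.0006]
top (200, 200) [6.410e-01 2.027e-01 2.000e-04]
side (320, 232) [0.5948 0.0335 0.0439]
side (313, 245) [0.6045 0.0507 0.0308]
side (350, 190) [ 0.5498 -0.0842  0.0472]
side (352, 186) [ 0.5462 -0.1126  0.037 ]
side (378, 260) [0.5035 0.0798 0.0334]
side (410, 215) [ 0.4468 -0.0343  0.0362]
top jig comp [ 226  183  136   91 5711]
 minrect ((576.0946044921875, -17.800186157226562), (299.5750427246094, 100.13399505615234), 67.08106994628906)
{np.float64(0.012): np.int64(6), np.float64(0.014): np.int64(68), np.float64(0.016): np.int64(356), np.float64(0.018): np.int64(761), np.float64(0.02): np.int64(652), np.float64(0.022): np.int64(280), np.float64(0.024): np.int64(71), np.float64(0.026): np.int64(49), np.float64(0.028): np.int64(78), np.fl
[... 681 characters left out ...]
loat64(0.016): np.int64(126), np.float64(0.018): np.int64(633), np.float64(0.02): np.int64(1073), np.float64(0.022): np.int64(191), np.float64(0.024): np.int64(159), np.float64(0.026): np.int64(183), np.float64(0.028): np.int64(249), np.float64(0.03): np.int64(219), np.float64(0.032): np.int64(349), np.float64(0.034): np.int64(1603), np.float64(0.036): np.int64(1368), np.float64(0.038): np.int64(142), np.float64(0.04): np.int64(77), np.float64(0.042): np.int64(73), np.float64(0.044): np.int64(92), np.float64(0.046): np.int64(103), np.float64(0.048): np.int64(182), np.float64(0.05): np.int64(112), np.float64(0.052): np.int64(20), np.float64(0.054): np.int64(0), np.float64(0.056): np.int64(0)}
```

The jig rectangle measures 300×101 mm at 67° in both views, matching the text. Next: bridge, rib and plate in jig axes, plus the clearance to the bystanders.

```bash
python3 - <<'E'
from h import *
d=np.load('s0.npz')
a=np.deg2rad(67.04);ex=np.array([np.cos(a),np.sin(a)]);ey=np.array([-ex[1],ex[0]]);c=np.array([.5759,-.0176])
print('ex',ex)
for n in('top','side'):
    W=d[n];px=d[n[0]+'p'].astype(int)
    X=(W[...,:2]-c)@ex*1000;Y=(W[...,:2]-c)@ey*1000;Z=W[...,2]*1000
    m=(abs(X)<152)&(abs(Y)<25)&(Z>10)&(Z<60)
    print(n)
    for x in range(-150,152,6):
        k=m&(X>=x)&(X<x+6)&(abs(Y)<12)
        if k.any(): print(x,np.round(np.percentile(Z[k],[10,50,90]),1),px[k].mean().round(),k.sum())
    br=(abs(Y)<49)&(Z>43)&(Z<56)&(abs(X)<150)
    for nm,k in(('bridge',br&(X>0)),('rib',br&(X<0))):
        print(nm,'X',np.round(np.percentile(X[k],[2,50,98]),1),'Y',np.round(np.percentile(Y[k],[2,50,98]),1),'Z',np.median(Z[k]).round(1),k.sum())
    # plate: bright at plate height
    k=(Z>31)&(Z<41)&(px.min(-1)>215)&(abs(X)<150)&(abs(Y)<32)&(X<60)
    print('plate bright X',np.percentile(X[k],[1,99]).round(1),'Y',np.percentile(Y[k],[1,99]).round(1),np.median(Z[k]))
    # all tall objects near
    o=(Z>12)&(Z<90)&(abs(X)<280)&(abs(Y)<220)&~((abs(X)<155)&(abs(Y)<54))
    N,lab,st,_=cv2.connectedComponentsWithStats(o.astype(np.uint8))
    for i in range(1,N):
        if st[i,4]>25:
            q=lab==i;print('obj X',X[q].min().round(),X[q].max().round(),'Y',Y[q].min().round(),Y[q].max().round(),'Zmax',Z[q].max().round())
E
```

```text
ex [0.3900884  0.92077741]
top
-150 [15.5 18.8 22. ] 120.0 25
-144 [17.2 19.5 22.4] 125.0 29
-138 [16.8 19.7 22.6] 85.0 28
-132 [18.  20.2 23.2] 84.0 27
-126 [19.1 33.8 38. ] 201.0 24
-120 [33.6 36.1 39. ] 246.0 29
-114 [33.5 35.2 38.6] 246.0 29
-108 [33.6 35.6 37.4] 246.0 27
-102 [32.9 35.2 38.2] 246.0 28
-96 [33.7 35.8 38.2] 246.0 29
-90 [33.5 35.5 39. ] 246.0 28
-84 [33.2 35.5 38.7] 208.0 30
-78 [33.7 35.2 37.7] 175.0 27
-72 [42.8 44.9 47.9] 240.0 29
-66 [33.9 36.9 46.6] 246.0 29
-60 [33.5 35.5 38.1] 246.0 27
-54 [33.  34.9 37.5] 246.0 29
-48 [33.2 35.2 38. ] 246.0 29
-42 [33.5 35.9 37.3] 245.0 29
-36 [33.9 36.  38. ] 211.0 28
-30 [34.  36.4 37.8] 228.0 28
-24 [33.6 35.3 37.5] 236.0 29
-18 [34.  35.9 37.5] 201.0 28
-12 [33.1 35.4 37.4] 244.0 27
-6 [33.2 36.5 38.8] 210.0 28
0 [33.5 35.5 37.9] 225.0 28
6 [32.3 35.7 38. ] 234.0 30
12 [33.2 35.5 38. ] 204.0 29
18 [33.2 35.8 37.8] 242.0 27
24 [34.3 36.1 37.6] 187.0 27
30 [34.  36.  38.2] 155.0 29
36 [18.5 20.  24.3] 106.0 19
42 [20.6 46.4 50.5] 102.0 43
48 [46.4 49.  51.7] 144.0 30
54 [34.9 39.1 48.4] 226.0 20
60 [32.2 35.2 36.8] 246.0
[... 1814 characters left out ...]
 226.0 84
90 [19.4 20.8 27.3] 169.0 51
96 [19.4 20.6 21.3] 148.0 43
102 [19.1 20.6 21.4] 148.0 41
108 [19.4 20.4 21.4] 148.0 48
114 [19.2 20.4 21.8] 140.0 39
120 [20.3 20.9 21.6] 91.0 14
132 [34.4 35.3 36.3] 195.0 15
138 [34.4 35.7 36.7] 230.0 48
144 [12.8 23.8 34.8] 209.0 211
150 [10.4 10.4 10.4] 154.0 1
bridge X [42.3 52.1 56. ] Y [-44.    2.6  46.1] Z 49.2 460
rib X [-73.9 -67.6 -64.6] Y [-20.3   1.   21.8] Z 45.8 88
plate bright X [-123.1   58.5] Y [-31.4  31.4] 36.24181802558396
obj X -280.0 -216.0 Y -174.0 88.0 Zmax 29.0
obj X -125.0 41.0 Y -216.0 -92.0 Zmax 73.0
obj X -112.0 -58.0 Y 79.0 134.0 Zmax 42.0
obj X 46.0 66.0 Y 95.0 114.0 Zmax 57.0
obj X 195.0 227.0 Y -213.0 -175.0 Zmax 22.0
```

```bash
python3 - <<'E'
import cv2
a=cv2.imread('pics/top0.png')[175:285,215:375];b=cv2.imread('pics/side0.png')[165:300,255:400]
a=cv2.resize(a,(800,550),interpolation=3);cv2.imwrite('pics/ct.png',a)
E
```

```text
(no output)
```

View pics/ct.png

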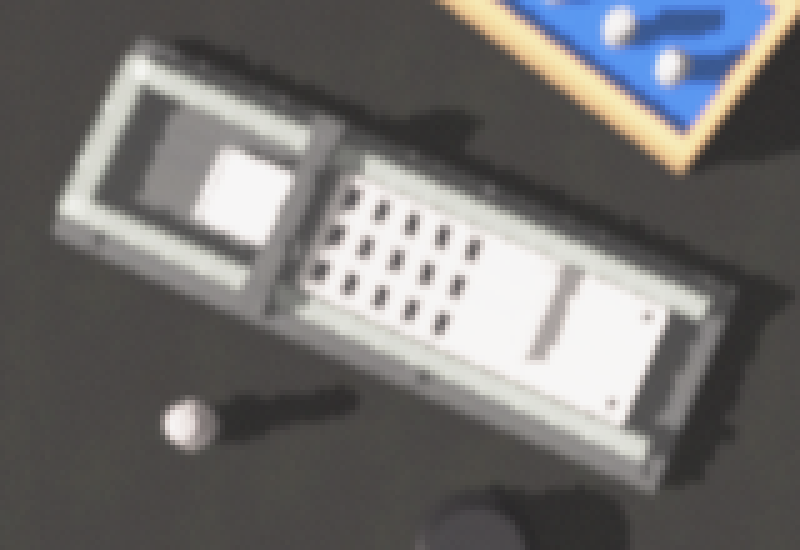

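The crop shows the bridge at (300,215), plate front at (330,240), rib shadow at (555,310), and plate rear edge at (645,370). In jig terms, the plate origin is at about x = 18.5 mm, so it has about 100 mm to travel. Heights of 36, 46 and 49 mm match the text. Tool x already lies nearly along jig x, so I'll shut the fingers and move over the press point at world (0.5416, -0.0986).

Request:
drive_tool:
  deltas:
    - [[-10,0,-13],[0,-0.0126,0],0]
    - [[-22,0,-27],[0,0,0],0]
    - [[-22,0,-27],[0,0,0],0]
    - [[-22,0,-27],[0,0,0],0]
    - [[-22,0,-27],[0,0,0],0]
    - [[-22,0,-27],[0,0,0],0]
    - [[-22,0,-27],[0,0,0],0]
    - [[-22,0,-27],[0,0,0],0]
    - [[-22,0,-27],[0,0,0],0]
    - [[-22,0,-27],[0,0,0],0]
    - [[-22,0,-27],[0,0,0],0]
    - [[-22,0,-27],[0,0,0],0]
    - [[-22,0,-27],[0,0,0],0]
    - [[-22,0,-27],[0,0,0],0]
    - [[-22,0,-27],[0,0,0],0]
    - [[-22,0,-27],[0,0,0],0]
    - [[-22,0,-27],[0,0,0],0]
    - [[-22,0,-27],[0,0,0],0]
    - [[-22,0,-27],[0,0,0],0]
    - [[-15,0,-20],[0,0,0],0]

```text
clock: 2.1
tool_pos: [0.5348, -0.0887, 0.205]
eef_rot: [[0.391, -0.001, -0.92], [0.92, 0.0, 0.391], [-0.0, -1.0, 0.001]]
wrist_force: [0.3, 0.1, 1.3]
width: 0.0004
```

```bash
cat >> h.py <<'E'
a=np.deg2rad(67.04);ex=np.array([np.cos(a),np.sin(a)]);ey=np.array([-ex[1],ex[0]]);c=np.array([.5759,-.0176])
def st():
    o=env.get_obs();p=o['tool_pos'];q=p[:2]-c;f=o['wrist_force']
    print('t',o['clock'],'jigXc',(q@ex*1000).round(1),'Y',(q@ey*1000).round(1),'z',(p[2]*1000).round(1),'F along',(f[:2]@ex).round(1),(f[:2]@ey).round(1),f[2].round(1),'w',o['width'].round(4),'yaw',np.rad2deg(np.arctan2(*o['eef_rot'][[1,0],0])).round(2),'down',o['eef_rot'][:,1].round(4))
E
python3 -c "
from h import *;st()"
```

```text
Traceback (most recent call last):
  File "h.py", line 16, in st
    print('t',o['clock'],'jigXc',(q@ex*1000).round(1),'Y',(q@ey*1000).round(1),'z',(p[2]*1000).round(1),'F along',(f[:2]@ex).round(1),(f[:2]@ey).round(1),f[2].round(1),'w',o['width'].round(4),'yaw',np.rad2deg(np.arctan2(*o['eef_rot'][[1,0],0])).round(2),'down',o['eef_rot'][:,1].round(4))
                                                                                                                                                                            ^^^^^^^^^^^^^^^^
AttributeError: 'float' object has no attribute 'round'
```

Request:
drive_tool:
  deltas:
    - [[0,0,0],[0,0,0],0]
    - [[0,30,0],[0,0,0],0]
    - [[0,30,0],[0,0,0],0]
    - [[0,30,0],[0,0,0],0]
    - [[0,0,0],[0,0,0],0]
    - [[0,0,0],[0,0,0],0]

```text
clock: 2.7
tool_pos: [0.5344, -0.0863, 0.1162]
eef_rot: [[0.39, -0.0, -0.921], [0.921, 0.0, 0.39], [0.0, -1.0, 0.0]]
wrist_force: [-0.8, -0.1, 0.2]
width: 0.0005
```

```bash
sed -i "s/o\['width'\].round(4)/round(o['width'],4)/" h.py
python3 -c "
from h import *;st()"
```

```text
t 2.7 jigXc -79.5 Y 11.4 z 116.2 F along -0.4 0.7 0.2 w 0.0005 yaw 67.04 down [-1.e-04  1.e-04 -1.e+00]
```

Next I'll centre it over the press point, lower to 12 mm above the plate, and look.

Request:
drive_tool:
  deltas:
    - [[-8.5,0,-11.4],[0,0,0],0]
    - [[0,0,0],[0,0,0],0]
    - [[0,25,0],[0,0,0],0]
    - [[0,25,0],[0,0,0],0]
    - [[0,17,0],[0,0,0],0]
    - [[0,0,0],[0,0,0],0]
    - [[0,0,0],[0,0,0],0]

```text
clock: 3.4
tool_pos: [0.5421, -0.0994, 0.0495]
eef_rot: [[0.391, 0.001, -0.92], [0.92, -0.0, 0.391], [0.0, -1.0, -0.001]]
wrist_force: [0.6, 0.1, -0.3]
width: 0.0002
```

```bash
python3 - <<'E'
from h import *
st();s=shot('side');i=s['pixels'][130:310,240:440,::-1];cv2.imwrite('pics/s1.png',cv2.resize(i,(660,594),interpolation=3))
# plate/rib check
s=shot('top');W=cloud(s);X=(W[...,:2]-c)@ex*1000;Y=(W[...,:2]-c)@ey*1000;Z=W[...,2]*1000
E
```

```text
t 3.4 jigXc -88.5 Y -0.7 z 49.5 F along 0.3 -0.5 -0.3 w 0.0002 yaw 67.0 down [ 1.e-03 -3.e-04 -1.e+00]
```

View pics/s1.png

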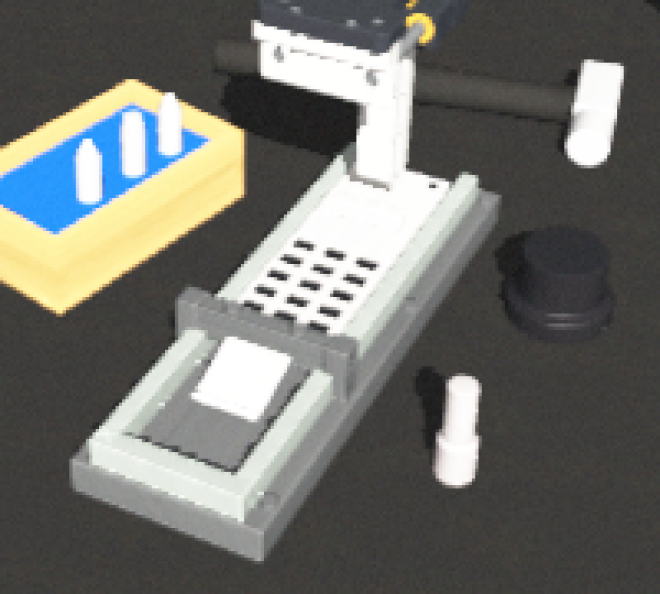

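The fingers are shut at about (385,180), centred between the rails and just behind the rib. The punch box, rod, bushing and hammer are all clear. Now I'll press down in small steps.

Request:
drive_tool:
  deltas:
    - [[0,8,0],[0,0,0],0]
    - [[0,3,0],[0,0,0],0]
    - [[0,2,0],[0,0,0],0]
    - [[0,2,0],[0,0,0],0]
    - [[0,2,0],[0,0,0],0]
    - [[0,0,0],[0,0,0],0]
    - [[0,0,0],[0,0,0],0]

```text
clock: 4.2
tool_pos: [0.5415, -0.0991, 0.0316]
eef_rot: [[0.39, -0.0, -0.921], [0.921, -0.0, 0.39], [-0.0, -1.0, 0.0]]
wrist_force: [-3.5, 0.8, 5.9]
width: 0.0004
```

```bash
python3 -c "
from h import *;st()"
```

```text
t 4.2 jigXc -88.4 Y -0.1 z 31.6 F along -0.6 3.6 5.9 w 0.0004 yaw 67.02 down [-2.e-04 -0.e+00 -1.e+00]
```

Request:
drive_tool:
  deltas:
    - [[0,1.5,0],[0,0,0],0]
    - [[0,1.5,0],[0,0,0],0]
    - [[0,0.5,0],[0,0,0],0]
    - [[0,0,0],[0,0,0],0]
    - [[0,0,0],[0,0,0],0]

```text
clock: 4.7
tool_pos: [0.5415, -0.0991, 0.0283]
eef_rot: [[0.39, 0.0, -0.921], [0.921, -0.0, 0.39], [-0.0, -1.0, -0.0]]
wrist_force: [-3.4, 0.3, 7.6]
width: 0.0005
```

```bash
python3 -c "
from h import *;st()"
```

```text
t 4.7 jigXc -88.4 Y -0.2 z 28.3 F along -1.0 3.2 7.6 w 0.0005 yaw 67.02 down [ 1.e-04 -1.e-04 -1.e+00]
```

Request:
drive_tool:
  deltas:
    - [[0,0.5,0],[0,0,0],0]
    - [[0,0.5,0],[0,0,0],0]
    - [[0,0,0],[0,0,0],0]
    - [[0,0,0],[0,0,0],0]

```text
clock: 5.1
tool_pos: [0.5417, -0.0991, 0.0282]
eef_rot: [[0.39, 0.0, -0.921], [0.921, -0.0, 0.39], [-0.0, -1.0, -0.0]]
wrist_force: [-9.3, 1.2, 18.1]
width: 0.0006
```

```bash
python3 -c "
from h import *;st()"
```

```text
t 5.1 jigXc -88.4 Y -0.3 z 28.2 F along -2.5 9.1 18.1 w 0.0006 yaw 67.02 down [ 4.e-04 -2.e-04 -1.e+00]
```

The pad bottoms at z = 28.2 mm (plate top at 28 mm when flush), with 18 N down. I'll slide the first part slowly and relieve the side load.

Request:
drive_tool:
  deltas:
    - [[1,0,0.7],[0,0,0],0]
    - [[2,0,0],[0,0,0],0]
    - [[2,0,0],[0,0,0],0]
    - [[2,0,0],[0,0,0],0]
    - [[2,0,0],[0,0,0],0]
    - [[2,0,0],[0,0,0],0]
    - [[2,0,0],[0,0,0],0]

```text
clock: 5.8
tool_pos: [0.5469, -0.0879, 0.0282]
eef_rot: [[0.391, 0.002, -0.921], [0.921, -0.002, 0.391], [-0.001, -1.0, -0.003]]
wrist_force: [-2.7, -6.7, 12.8]
width: 0.0003
```

```bash
python3 - <<'E'
from h import *
st();s=shot('side','s2.png');i=s['pixels'][130:310,240:440,::-1];cv2.imwrite('pics/s2c.png',cv2.resize(i,(660,594),interpolation=3))
E
```

```text
t 5.8 jigXc -76.0 Y -0.7 z 28.2 F along -7.2 -0.1 12.8 w 0.0003 yaw 67.01 down [ 0.0025 -0.0019 -1.    ]
```

View pics/s2c.png

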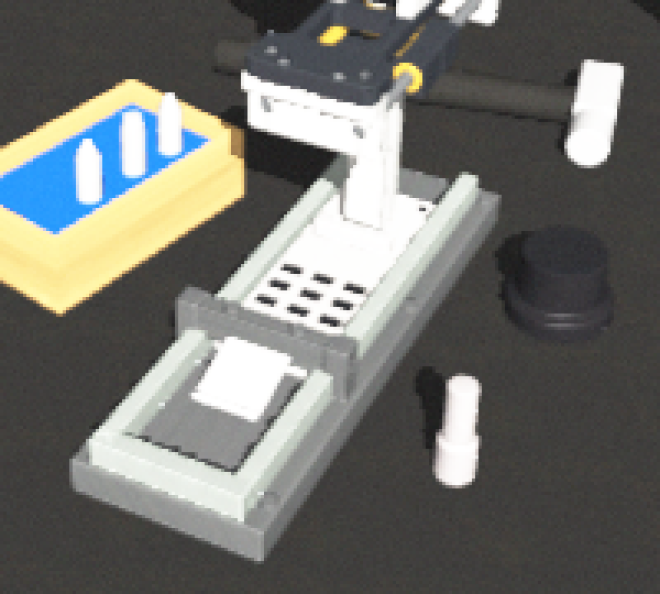

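The plate is moving with the fingers: its front edge is out past the bridge at about (300,372) and under the leaf, with no jam. I'll continue with slightly more press.

Request:
drive_tool:
  deltas:
    - [[2,0.5,0.5],[0,0,0],0]
    - [[3,0,0],[0,0,0],0]
    - [[3,0,0],[0,0,0],0]
    - [[3,0,0],[0,0,0],0]
    - [[3,0,0],[0,0,0],0]
    - [[3,0,0],[0,0,0],0]
    - [[3,0,0],[0,0,0],0]
    - [[3,0,0],[0,0,0],0]
    - [[3,0,0],[0,0,0],0]

```text
clock: 6.75
tool_pos: [0.5569, -0.064, 0.0282]
eef_rot: [[0.391, 0.003, -0.921], [0.921, -0.002, 0.391], [-0.001, -1.0, -0.004]]
wrist_force: [-4.3, -9.1, 16.9]
width: 0.0005
```

```bash
python3 -c "
from h import *;st()"
```

```text
t 6.75 jigXc -50.1 Y -0.6 z 28.2 F along -10.1 0.4 16.9 w 0.0005 yaw 67.01 down [ 0.0033 -0.0023 -1.    ]
```

Request:
drive_tool:
  deltas:
    - [[3,0,0],[0,0,0],0]
    - [[3,0,0],[0,0,0],0]
    - [[3,0,0],[0,0,0],0]
    - [[3,0,0],[0,0,0],0]
    - [[3,0,0],[0,0,0],0]
    - [[3,0,0],[0,0,0],0]
    - [[3,0,0],[0,0,0],0]
    - [[3,0,0],[0,0,0],0]
    - [[3,0,0],[0,0,0],0]
    - [[3,0,0],[0,0,0],0]
    - [[3,0,0],[0,0,0],0]
    - [[3,0,0],[0,0,0],0]
    - [[3,0,0],[0,0,0],0]
    - [[3,0,0],[0,0,0],0]
    - [[3,0,0],[0,0,0],0]
    - [[3,0,0],[0,0,0],0]
    - [[3,0,0],[0,0,0],0]

```text
clock: 8.45
tool_pos: [0.5764, -0.0179, 0.0282]
eef_rot: [[0.391, 0.002, -0.92], [0.92, -0.003, 0.391], [-0.002, -1.0, -0.003]]
wrist_force: [-6.9, -15.5, 18.4]
width: 0.0003
```

```bash
python3 - <<'E'
from h import *
st();s=shot('side','s3.png');i=s['pixels'][130:310,240:440,::-1];cv2.imwrite('pics/s3c.png',cv2.resize(i,(660,594),interpolation=3))
E
```

```text
t 8.45 jigXc -0.0 Y -0.6 z 28.2 F along -17.0 0.3 18.4 w 0.0003 yaw 66.99 down [ 0.0023 -0.0032 -1.    ]
```

View pics/s3c.png

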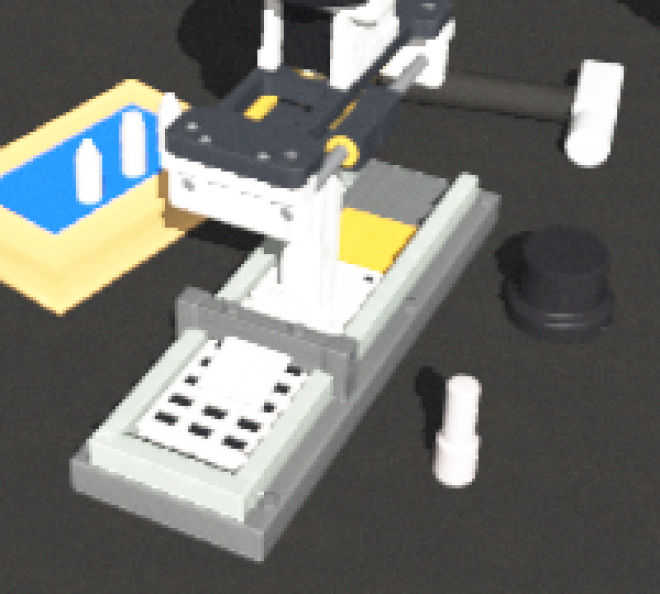

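The plate front is at about (190,455), close to the stop, and the brass pad is uncovered at (375,240). I'll finish slowly while watching the force.

Request:
drive_tool:
  deltas:
    - [[2,0,0],[0,0,0],0]
    - [[2,0,0],[0,0,0],0]
    - [[2,0,0],[0,0,0],0]
    - [[2,0,0],[0,0,0],0]
    - [[2,0,0],[0,0,0],0]

```text
clock: 9.0
tool_pos: [0.5803, -0.0087, 0.0282]
eef_rot: [[0.391, 0.002, -0.92], [0.92, -0.003, 0.391], [-0.002, -1.0, -0.003]]
wrist_force: [-6.7, -15.0, 18.7]
width: 0.0006
```

```bash
python3 -c "
from h import *;st()"
```

```text
t 9.0 jigXc 10.0 Y -0.6 z 28.2 F along -16.4 0.3 18.7 w 0.0006 yaw 67.0 down [ 0.0022 -0.0032 -1.    ]
```

Request:
drive_tool:
  deltas:
    - [[1,0,0],[0,0,0],0]
    - [[1,0,0],[0,0,0],0]
    - [[1,0,0],[0,0,0],0]
    - [[1,0,0],[0,0,0],0]

```text
clock: 9.4
tool_pos: [0.5819, -0.005, 0.0282]
eef_rot: [[0.391, 0.002, -0.92], [0.92, -0.003, 0.391], [-0.002, -1.0, -0.003]]
wrist_force: [-6.6, -14.1, 18.4]
width: 0.0003
```

```bash
python3 -c "
from h import *;st()"
```

```text
t 9.4 jigXc 13.9 Y -0.6 z 28.2 F along -15.6 0.6 18.4 w 0.0003 yaw 66.99 down [ 0.0022 -0.0031 -1.    ]
```

Request:
drive_tool:
  deltas:
    - [[1,0,0],[0,0,0],0]
    - [[1,0,0],[0,0,0],0]
    - [[0,0,0],[0,0,0],0]

```text
clock: 9.7
tool_pos: [0.5824, -0.0038, 0.0282]
eef_rot: [[0.391, 0.001, -0.92], [0.92, -0.004, 0.391], [-0.003, -1.0, -0.003]]
wrist_force: [-8.7, -19.4, 20.1]
width: 0.0005
```

```bash
python3 - <<'E'
from h import *
st();s=shot('side','s4.png');i=s['pixels'][130:310,240:440,::-1];cv2.imwrite('pics/s4c.png',cv2.resize(i,(660,594),interpolation=3))
s=shot('top');W=cloud(s);X=(W[...,:2]-c)@ex*1000;Y=(W[...,:2]-c)@ey*1000;Z=W[...,2]*1000;px=s['pixels'].astype(int)
for x in range(80,150,4):
    k=(X>=x)&(X<x+4)&(abs(Y)<22);print(x,np.median(Z[k]).round(1),px[k].mean().round(),end=' | ')
E
```

```text
t 9.7 jigXc 15.2 Y -0.6 z 28.2 F along -21.3 0.5 20.1 w 0.0005 yaw 66.99 down [ 0.0014 -0.0042 -1.    ]
80 nan nan | 84 nan nan | 88 nan nan | 92 nan nan | 96 nan nan | 100 168.9 119.0 | 104 167.4 122.0 | 108 nan nan | 112 nan nan | 116 nan nan | 120 nan nan | 124 nan nan | 128 nan nan | 132 28.9 145.0 | 136 33.8 173.0 | 140 34.7 213.0 | 144 34.7 210.0 | 148 33.7 189.0 |
  return _methods._mean(a, axis=axis, dtype=dtype,
  ret = ret.dtype.type(ret / rcount)
<stdin>:5: RuntimeWarning: Mean of empty slice.
```

View pics/s4c.png

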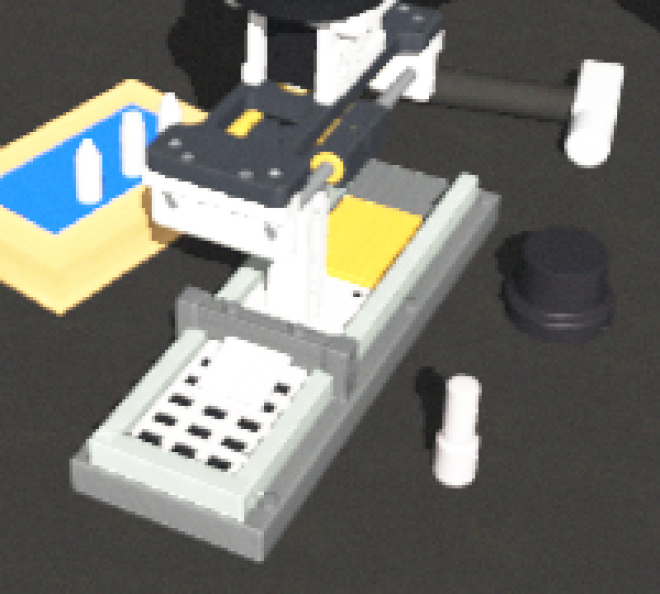

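The force is rising at X = 15.2 mm (15 predicted for home), and the pad looks raised at (375,240). One more nudge should confirm it's against the stop.

Request:
drive_tool:
  deltas:
    - [[1,0,0],[0,0,0],0]
    - [[0.5,0,0],[0,0,0],0]
    - [[0,0,0],[0,0,0],0]

```text
clock: 10.1
tool_pos: [0.5825, -0.0036, 0.0282]
eef_rot: [[0.391, 0.0, -0.92], [0.92, -0.006, 0.391], [-0.005, -1.0, -0.002]]
wrist_force: [-13.5, -29.1, 22.5]
width: 0.0001
```

```bash
python3 -c "
from h import *;st()"
```

```text
t 10.1 jigXc 15.5 Y -0.6 z 28.2 F along -32.1 1.0 22.5 w 0.0001 yaw 66.98 down [ 2.0e-04 -5.6e-03 -1.0e+00]
```

It's firmly against the stop. I'll ease off the load, then lift straight up.

Request:
drive_tool:
  deltas:
    - [[-1.5,-1,0],[0,0,0],0]
    - [[-0.5,-1,0],[0,0,0],0]
    - [[0,-1,0],[0,0,0],0]
    - [[-1,-2,0],[0,0,0],0]
    - [[-1,-5,0],[0,0,0],0]
    - [[0,-15,0],[0,0,0],0]
    - [[0,-30,0],[0,0,0],0]
    - [[0,-40,0],[0,0,0],0]
    - [[0,-40,0],[0,0,0],0]
    - [[-40,0,0],[0,0,0],0]
    - [[-40,0,0],[0,0,0],0]
    - [[-40,0,0],[0,0,0],0]
    - [[-40,0,0],[0,0,0],0]
    - [[-40,0,0],[0,0,0],0]
    - [[0,0,0],[0,0,0],0]
    - [[0,0,0],[0,0,0],0]

```text
clock: 11.7
tool_pos: [0.5028, -0.1877, 0.1625]
eef_rot: [[0.392, 0.001, -0.92], [0.92, -0.0, 0.392], [0.0, -1.0, -0.001]]
wrist_force: [0.2, -0.2, 0.1]
width: 0.0004
```

```bash
python3 - <<'E'
from h import *
st();b=shot('side','s5.png');a=shot('top','t5.png')
i=b['pixels'][130:310,240:440,::-1];j=a['pixels'][175:285,215:375,::-1]
cv2.imwrite('pics/s5c.png',np.hstack([cv2.resize(i,(400,360),interpolation=3),cv2.resize(j,(400,360),interpolation=3)]))
for n,s in(('side',b),('top',a)):
    W=cloud(s);X=(W[...,:2]-c)@ex*1000;Y=(W[...,:2]-c)@ey*1000;Z=W[...,2]*1000;px=s['pixels'].astype(int)
    print(n)
    for x in range(-112,150,4):
        k=(X>=x)&(X<x+4)&(abs(Y)<20)
        if k.sum()>3: print(x+62,np.median(Z[k]).round(1),px[k].mean(0).round(),end=' | ')
E
```

```text
t 11.7 jigXc -185.1 Y 1.0 z 162.5 F along -0.1 -0.3 0.1 w 0.0004 yaw 66.94 down [ 1.2e-03 -3.0e-04 -1.0e+00]
side
-50 267.9 [143. 143. 141.] | -46 272.1 [232. 232. 231.] | -42 288.2 [206. 206. 206.] | -38 296.0 [130. 131. 132.] | -34 28.5 [219. 199.  95.] | -30 28.1 [254. 235.  89.] | -26 28.5 [254. 235.  88.] | -22 28.4 [254. 236.  89.] | -18 28.4 [254. 236.  89.] | -14 28.0 [254. 236.  89.] | -10 28.4 [254. 235.  88.] | -6 28.4 [254. 235.  89.] | -2 28.4 [254. 236.  90.] | 2 28.7 [254. 236.  89.] | 6 28.9 [254. 236.  89.] | 10 28.5 [254. 236.  89.] | 14 28.5 [254. 236.  89.] | 18 28.6 [254. 236.  90.] | 22 28.3 [254. 236.  90.] | 26 28.1 [254. 237.  91.] | 30 27.0 [255. 243.  99.] | 34 27.8 [253. 244. 201.] | 38 28.5 [254. 253. 247.] | 42 28.3 [247. 247. 246.] | 46 28.3 [250. 250. 249.] | 50 28.4 [254. 254. 253.] | 54 28.6 [254. 254. 253.] | 58 28.1 [254. 254. 253.] | 62 28.4 [254. 254. 253.] | 66 28.8 [254. 254. 253.] | 70 28.6 [254. 254. 253.] | 74 28.3 [254. 253. 252.] | 86 38.0 [253. 252. 252.] | 90 38.9 [251. 250. 249.] | 102 48.6 [216. 213. 210.] | 106 50.1 [168. 168. 166.] |
[... 1849 characters left out ...]
 114 49.2 [170. 166. 163.] | 118 36.3 [235. 231. 230.] | 122 35.7 [243. 242. 241.] | 126 34.5 [240. 239. 238.] | 130 33.8 [238. 236. 235.] | 134 32.1 [244. 243. 242.] | 138 32.5 [245. 243. 243.] | 142 31.1 [236. 235. 234.] | 146 31.6 [238. 236. 235.] | 150 30.6 [241. 238. 236.] | 154 29.2 [235. 231. 229.] | 158 27.9 [181. 176. 174.] | 162 28.7 [220. 215. 213.] | 166 28.8 [245. 244. 242.] | 170 28.2 [223. 218. 216.] | 174 28.3 [178. 173. 171.] | 178 27.6 [227. 223. 220.] | 182 27.0 [243. 240. 239.] | 186 27.8 [192. 186. 184.] | 190 27.7 [151. 145. 144.] | 194 28.1 [154. 148. 145.] | 198 33.7 [169. 169. 162.] | 202 34.9 [215. 215. 207.] | 206 34.3 [209. 210. 201.] | 210 31.6 [203. 203. 195.] |
```

View pics/s5c.png

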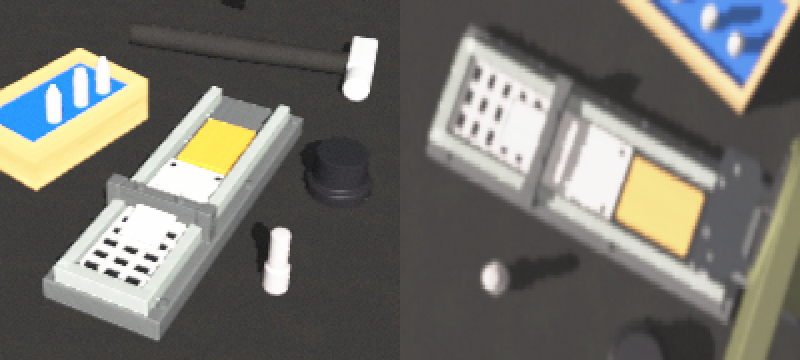

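Both views show the plate home. Its top is level at 28 mm, its front edge is at the stop, and its rear edge is at jig x of about 38 mm. The pad is raised to 28 mm behind it, and the leaf is lifted on the plate. The bystanders haven't moved visibly. Handing in.

```bash
python3 -c "
from workcell import env;print(env.sign_off())"
```

```text
the job is handed in; nothing more can be done
None
```

The plate is fully home against the end stop, and I handed the job in at about 12 s of the 35 s allowed; the sign-off reports no verdict. With shut fingertips behind the rib I pressed the plate flush with about 18 N. I then slid it about 100 mm under the bridge and leaf, held down at 13–22 N, until it met the stop. There it moved only 0.3 mm for a commanded 1.5 mm, with the push force up to 32 N.

**Last checks, from both cameras after the arm was clear:**
- **Plate:** its top is level at about 28 mm, so it lies flat on the channel floor. Its front edge is at the stop to within the 2 mm calibration, and its rear edge is at jig x ≈ 38 mm (39 expected).
- **Pad:** raised behind the plate, its top at about 28 mm.
- **Leaf:** resting on the plate, its tip now about 29–30 mm high, clearly above its rest position. I did not measure its angle.
- **Bystanders:** none looks moved by eye; I did not measure them again.
- **Arm:** clear of everything, with wrist force near zero.

No check failed or disagreed.

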